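Sort torch gas cartridges by feel into sprung return and keep blocks

TASK

The three blue torch cartridges look alike, so take them one at a time: lift one just clear of the worktop, hold it still a moment to feel its weight, and then press it upright and fully home past the sprung balls of a free well, in the green block if it weighs more than 350 g all up (more than half full), in the red block if less; within 40 g of that line either will do. Seat each and let go of it before you take the next; push firmly but never with more than about 25 N, keep the cartridges upright, and leave the other things where they are.

Things in the scene. Friction and masses are not known exactly. Their poses are not given: they have to be found in the camera images.
- cartridge_1: one of three upright blue steel gas cans with white and yellow bands, alike to the eye, 0.10 kg (empty) to 0.62 kg (full). Origin: centre of underside, z up. 114 mm tall: foot rim 56 mm across (chamfered below, up to 9 mm height), straight body 50 mm across at 10 to 93 mm height, shoulder 52 mm across to 96 mm, then brass valve collar 25 mm across. Starts standing on the worktop
- cartridge_2: one of three upright blue steel gas cans with white and yellow bands, alike to the eye, 0.10 kg (empty) to 0.62 kg (full). Origin: centre of underside, z up. 114 mm tall: foot rim 56 mm across (chamfered below, up to 9 mm height), straight body 50 mm across at 10 to 93 mm height, shoulder 52 mm across to 96 mm, then brass valve collar 25 mm across. Starts standing on the worktop
- cartridge_3: one of three upright blue steel gas cans with white and yellow bands, alike to the eye, 0.10 kg (empty) to 0.62 kg (full). Origin: centre of underside, z up. 114 mm tall: foot rim 56 mm across (chamfered below, up to 9 mm height), straight body 50 mm across at 10 to 93 mm height, shoulder 52 mm across to 96 mm, then brass valve collar 25 mm across. Starts standing on the worktop
- green_block: Green plastic cartridge block, fixed: 276 mm (x) by 104 mm (y), deck 50 mm above the worktop; black plunger knobs reach 23 mm beyond both long sides. Origin: centre of underside, z up. Three round wells in the deck, 90 mm apart along its x. It takes the cartridges of more than 350 g.
- red_block: Red plastic cartridge block, fixed: 276 mm (x) by 104 mm (y), deck 50 mm above the worktop; black plunger knobs reach 23 mm beyond both long sides. Origin: centre of underside, z up. Three round wells in the deck, 90 mm apart along its x. Of the same make as the green one; it takes the cartridges of less than 350 g, for return.
- green_block_well_1 (a point): centre of the rubber pad on the floor of the robot-side (its -x) well of the green block, 12 mm above the worktop, axes as the block's; a seated can's underside rests here. Round well 60 mm across, 38 mm deep, 4 mm chamfer. 12 mm above the pad two sprung balls (along y) stop the foot; it needs about 12 N past them and is home when they snap over its rim. The pad gives 3.5 mm at 14 N, then is hard
- green_block_well_2 (a point): centre of the rubber pad on the floor of the middle well of the green block, 12 mm above the worktop, axes as the block's; a seated can's underside rests here. Round well 60 mm across, 38 mm deep, 4 mm chamfer. 12 mm above the pad two sprung balls (along y) stop the foot; it needs about 12 N past them and is home when they snap over its rim. The pad gives 3.5 mm at 14 N, then is hard
- green_block_well_3 (a point): centre of the rubber pad on the floor of the far (its +x) well of the green block, 12 mm above the worktop, axes as the block's; a seated can's underside rests here. Round well 60 mm across, 38 mm deep, 4 mm chamfer. 12 mm above the pad two sprung balls (along y) stop the foot; it needs about 12 N past them and is home when they snap over its rim. The pad gives 3.5 mm at 14 N, then is hard
- red_block_well_1 (a point): centre of the rubber pad on the floor of the robot-side (its -x) well of the red block, 12 mm above the worktop, axes as the block's; a seated can's underside rests here. Round well 60 mm across, 38 mm deep, 4 mm chamfer. 12 mm above the pad two sprung balls (along y) stop the foot; it needs about 12 N past them and is home when they snap over its rim. The pad gives 3.5 mm at 14 N, then is hard
- red_block_well_2 (a point): centre of the rubber pad on the floor of the middle well of the red block, 12 mm above the worktop, axes as the block's; a seated can's underside rests here. Round well 60 mm across, 38 mm deep, 4 mm chamfer. 12 mm above the pad two sprung balls (along y) stop the foot; it needs about 12 N past them and is home when they snap over its rim. The pad gives 3.5 mm at 14 N, then is hard
- red_block_well_3 (a point): centre of the rubber pad on the floor of the far (its +x) well of the red block, 12 mm above the worktop, axes as the block's; a seated can's underside rests here. Round well 60 mm across, 38 mm deep, 4 mm chamfer. 12 mm above the pad two sprung balls (along y) stop the foot; it needs about 12 N past them and is home when they snap over its rim. The pad gives 3.5 mm at 14 N, then is hard
- torch: bystander: the kitchen torch, a black and brass burner head on a blue cartridge of its own, 190 mm tall, standing upright at the back; origin at the centre of its underside. Not to be moved
- thermometer: bystander: cream hand thermometer, 165x52x22 mm, lying on the worktop behind the work; origin at the centre of its underside. Not to be moved
- timer: bystander: round red and white kitchen timer, 64 mm across, 36 mm high; origin at the centre of its underside. Not to be moved
- marker: bystander: blue and white marker pen, 135 mm long, 17 mm thick, lying near the front edge; origin at the centre of its underside. Not to be moved
There are look-alikes about, which are no part of the job. What is shaped like the cartridge_2 but purple is not meant.

How it is judged:
By the outcome, as a careful person would: the job done as asked, in the order asked, and still so for the second after the job is handed in, with the robot touching nothing.
It also fails if it takes over 72 s, if anything falls off the work surface, if the arm or the gripper's body presses on something with over 40 N, if the wrist force passes 120 N, or if a joint passes its speed limit or range.

ROBOT

A 6-joint arm with a two-finger parallel gripper is mounted at the origin on a cart in front of the work surface, level with it; the furniture and walls round the work are solid. World frame = base frame: x ahead of the robot, y to its left, z up, the work surface at z = 0. Lengths are in m, angles in rad, forces in N, time in s.
With the tool pointing down it reaches from about 0.35 to 0.975 m from the base axis. Payload 4.9 kg.
Tool frame: the origin (TCP) lies at the very end of the fingers, on their centre line; the grasp point (between the pads) lies 19 mm behind it (pinch_z is the distance from the TCP to the grasp point, in m); z points along the fingers, y is the line along which they close (so a half turn about z gives the same grasp; the last joint's range is limited). The gripper opens to 85 mm and grips with 20 to 120 N. Pads are 22 mm wide; open, the fingers measure 114 mm over their backs; the gripper's body (76 mm by 85 mm) begins 54 mm behind the grasp point. The pads swing forward as they close: fully open they stand 13 mm farther back than shut.
Start: joints at [-1.405, 0.053, 1.613, -0, 1.476, -0.119], TCP at [0.176, -0.6, 0.231] pointing down, gripper open.
Joint ranges: [-3.01, 3.01], [-1.01, 2.22], [0.06, 2.58], [-1.02, 4.17], [0.09, 2.62], [-3.14, 3.14]. Speed limits (rad/s): [2.57, 2.57, 3.14, 3.14, 3.14, 3.14].

INTERFACE

Orientations are given as a unit quaternion [w, x, y, z].
In Python, from plant import * gives the robot as it stands. The module is installed in compiled form; this text tells all that it offers.
- The arm moves only by the tool play_rows, never from a script. Its arguments are lists of equal length, an entry for each row: "linear": the shift along the world's x, y, z in m, a list of three; "turn": the turn about the world's z in degrees. A call has 1 to 8 rows; each row shifts and turns the commanded pose from where the row before left it; what a row does not reach is not made up. A row lasts 1/8 s, in which the tool goes at most 62.5 mm and 10.7 degrees, less where a joint would pass 70% of its speed; a pose out of reach is approached as far as the arm can. A call is refused whole if a number of a shift passes 0.0625 or a number of a turn 10.7, either way. A call with a gripper value outside its range is refused whole. "hand" is the finger opening in m, from 0 to 0.0854, set as the call begins (left out, the last holds). The fingers move at their own pace and stop on an object; the grip force is fixed at half the most. Time passes only in rows, so rows that do not move let the fingers close. It gives the time, the measured TCP pose, the force, the opening and the grip force at its end, in the units of the state.
- state(): the state, without advancing time (a new reading comes with each control period).
- grab_frame(name): name is "side" or "top" or "wrist"; returns the picture (400x640x3 uint8, red, green, blue); there is no depth.
- camera_info(name): a dict with "camera_matrix" (3x3 intrinsics, pixels), "distortion" ([k1, k2, p1, p2, k3] as OpenCV has them; the pictures are not rectified), "origin" and "attitude" of the camera in the world; the wrist camera has in their place "mount" (4x4, takes a point from camera to tool coordinates, whose origin is the TCP and whose axes are the flange's). Camera axes: x right, y down, z forward; pixel columns grow to the right and rows downward; lengths in m; the calibration is good to about 2 mm. A picture is of the moment at which its call begins: read the wrist's pose just before it. camera_info takes no time and is no camera call.
- job_done(): hands the job in; it is judged then, once.
Trained networks look in the newest picture that a camera, given by its name, has taken for a name from the list of things; names that differ only in an ending like _2 or _b are one class to them, and where a whole thing is asked for, a point or a joint stands for the part that bears it (a point fixed in the world has none). Each returns a list of dicts, best first, with "p" (0 to 1); they miss things now and then, are a little off and sometimes report something else, mostly with a low value. They report only what shows in the picture. A call takes as long as a camera call. They do not tell look-alikes from the thing itself.
- trace(camera, thing): "region" (400x640 bool, what is visible of it) and "location" ([column, row] in pixels, amid what is visible of it).
The state is a dict: "time": time; "joint_pos": joint angles; "joint_vel": joint speeds; "joint_efforts": joint torques, N m; "tool_pos": TCP position; "tool_rot": TCP orientation; "contact_force": force on the tool from outside, world axes, zero at the start; "ft_torque": the same for the moment, N m; "gripper_width": opening from 0.0 (shut) to 1.0 (fully open); "grasp_force": force on a finger pad.
Only numpy, scipy, OpenCV 4.12 (cv2) and the standard library are available. Lean on these libraries where they do the work, as an engineer would, in place of code of your own. Each camera call takes 0.05 s, during which the arm holds its last target. There are 200 camera calls.

## Working session

There is one attempt and no reset: what is moved stays moved. The work goes in short steps, Python scripts to look and compute and a tool call to move; the robot and the scene stay as the last step left them, time stands still between calls to the robot, and variables do not carry over. Pictures are saved under pics/ and viewed, at most 10 in all, crops included, and the job is handed in when it is done.

Besides the shell and the picture viewer there is one more tool, called after ">>>" as name(argument=value, ...) on one line, values as JSON. play_rows: Moves the arm, as the interface text tells. Its arguments: {"type":"object","properties":{"linear":{"type":"array","items":{"type":"array","items":{"type":"number"}}},"turn":{"type":"array","items":{"type":"number"}},"hand":{"type":"number"}},"required":["linear","turn"]}

```bash
mkdir -p pics; cat > h.py <<'E'
import numpy as np, cv2
from plant import *
from scipy.spatial.transform import Rotation as R
def cam(n):
    c=camera_info(n); return c
def rot(a):
    a=np.array(a,float)
    return a if a.shape==(3,3) else R.from_quat([a[1],a[2],a[3],a[0]]).as_matrix()
def ray(n,px):
    c=camera_info(n); K=np.array(c['camera_matrix']); d=np.array(c['distortion'])
    u=cv2.undistortPoints(np.array(px,float).reshape(-1,1,2),K,d).reshape(-1,2)
    v=np.c_[u,np.ones(len(u))]
    if n=='wrist':
        s=state(); T=np.eye(4);T[:3,:3]=rot(s['tool_rot']);T[:3,3]=s['tool_pos']; M=T@np.array(c['mount'])
        return M[:3,3], v@M[:3,:3].T
    return np.array(c['origin']), v@rot(c['attitude']).T
def at(n,px,z):
    o,v=ray(n,px); return o+v*((z-o[2])/v[:,2])[:,None]
def proj(n,P):
    c=camera_info(n);K=np.array(c['camera_matrix']);d=np.array(c['distortion'])
    A=rot(c['attitude']);o=np.array(c['origin'])
    q=(np.array(P,float).reshape(-1,3)-o)@A
    return cv2.projectPoints(q,np.zeros(3),np.zeros(3),K,d)[0].reshape(-1,2)
E
python3 - <<'E'
from h import *
for n in ('side','top','wrist'):
    im=grab_frame(n); cv2.imwrite(f'pics/{n}0.png',im[:,:,::-1])
    print(n,camera_info(n))
    for t in ('cartridge_1','green_block','red_block'):
        for r in trace(n,t): print(t,round(r['p'],2),np.round(r['location']),r['region'].sum())
print(state())
E
```

```text
side {'camera_matrix': array([[387.5242958 ,   0.        , 315.86853285],
       [  0.        , 387.5242958 , 196.71063036],
       [  0.        ,   0.        ,   1.        ]]), 'distortion': array([-0.06540257,  0.        ,  0.        ,  0.        ,  0.        ]), 'origin': array([ 0.43745614, -0.74817487,  0.63031347]), 'attitude': array([-0.44379737,  0.89205454, -0.07980807,  0.03022045])}
cartridge_1 0.9 [275. 217.] 934
cartridge_1 0.9 [260. 178.] 725
cartridge_1 0.85 [313. 211.] 921
cartridge_1 0.75 [342. 183.] 820
cartridge_1 0.63 [300. 179.] 504
green_block 0.65 [301. 157.] 2680
red_block 0.65 [335. 283.] 7923
top {'camera_matrix': array([[361.97094645,   0.        , 320.45227568],
       [  0.        , 361.97094645, 198.13207632],
       [  0.        ,   0.        ,   1.        ]]), 'distortion': array([-0.03642954,  0.        ,  0.        ,  0.        ,  0.        ]), 'origin': array([4.60460125e-01, 1.51912180e-04, 1.01239246e+00]), 'attitude': array([ 0.02921897, -0.69784303,  0.71479086, -0.0351479 ])}
cartridge_1 0.76 [301. 204.] 405
cartridge_1 0.69 [340. 236.] 349
car
[... 798 characters left out ...]
nt_pos': array([-1.40502365e+00,  5.27158607e-02,  1.61289633e+00, -1.46816696e-05,
        1.47601305e+00, -1.18946702e-01]), 'joint_vel': array([ 0.00137431, -0.00135344,  0.00063075,  0.00017541, -0.00014735,
       -0.00011989]), 'joint_efforts': array([ 3.49580832e-04, -3.93404388e+01, -3.70233536e+01, -8.43623343e-05,
        6.36644236e-04, -7.42612201e-06]), 'tool_pos': array([ 0.17557995, -0.59980823,  0.23129593]), 'tool_rot': array([-1.61155915e-05,  9.89883862e-01,  1.41880015e-01, -7.68726017e-06]), 'contact_force': array([ 0.53112341,  0.63179358, -0.42942183]), 'ft_torque': array([-0.01695512,  0.01675087, -0.00778669]), 'grasp_force': 0.0, 'gripper_width': 1.0008846224950572}
```

```bash
python3 - <<'E'
import cv2
a=cv2.imread('pics/side0.png'); b=cv2.imread('pics/top0.png')
cv2.imwrite('pics/sidec.png',cv2.resize(a[120:320,200:480],(800,571),interpolation=2))
cv2.imwrite('pics/topc.png',cv2.resize(b[90:310,170:470],(800,587),interpolation=2))
E
```

```text
(no output)
```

View pics/sidec.png

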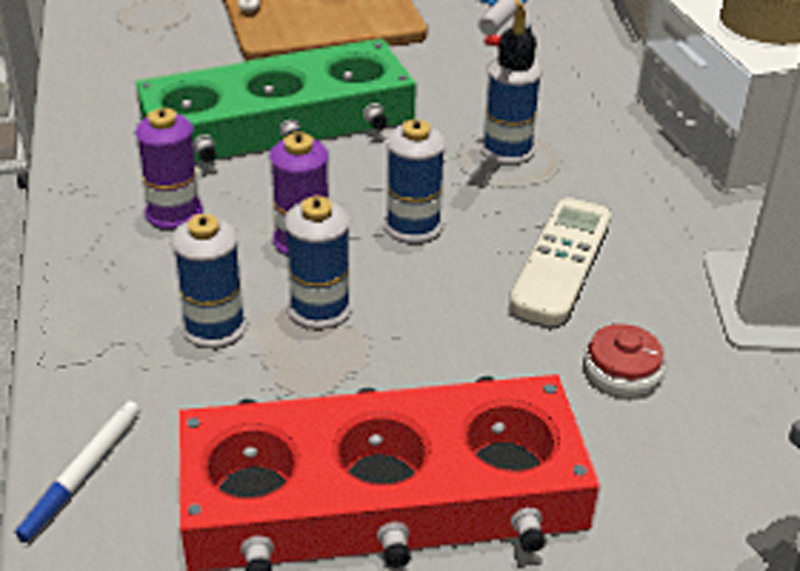

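View pics/topc.png

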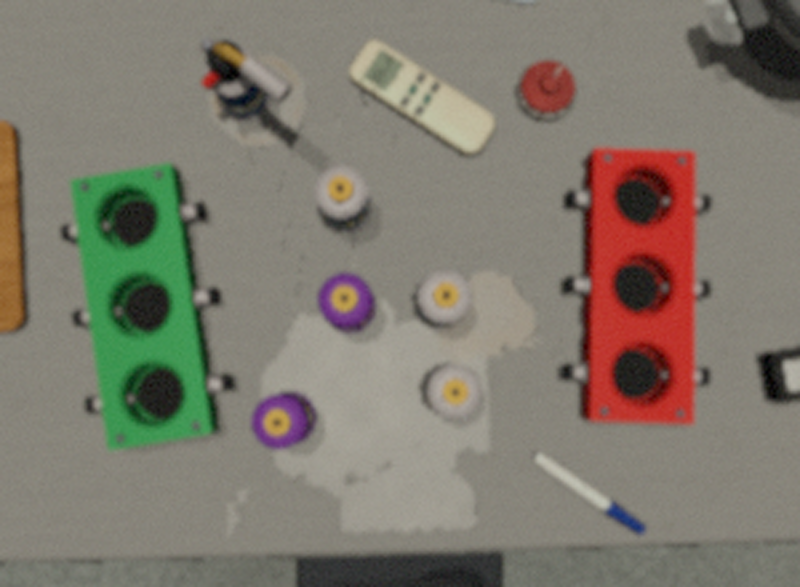

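The blue cans are at about side px (272,218), (311,211), (345,183), which match top px (340,236), (337,200), (297,160). The look-alikes are purple, at side (260,178) and (300,179), and are not meant. The torch, at side (378,158), sits on its own blue can and is also excluded. Next I'll work out the positions.

```bash
cat > m.py <<'E'
from h import *
from scipy.optimize import minimize
ims={n:cv2.imread(f'pics/{n}0.png') for n in('side','top')}
def brass(n,c,z=.114,r=9):
    h=cv2.cvtColor(ims[n],cv2.COLOR_BGR2HSV); m=cv2.inRange(h,(14,110,90),(32,255,255))
    w=np.zeros_like(m); cv2.circle(w,tuple(int(round(v)) for v in c),r,255,-1); ys,xs=np.nonzero(m&w)
    p=[xs.mean(),ys.mean()]; return p,len(xs)
for c in [(340.6,236),(337,200.6),(297.5,160.5),(299.5,202),(274,248)]:
    p,k=brass('top',c); print('top',np.round(p,1),k,np.round(at('top',p,.112)[0],4))
for c in [(272,199),(311,193),(345.5,165.5),(304,170),(257,161)]:
    p,k=brass('side',c,r=6); print('side',np.round(p,1),k,np.round(at('side',p,.109)[0],4))
def mask(n,g):
    h=cv2.cvtColor(ims[n],cv2.COLOR_BGR2HSV)
    m=cv2.inRange(h,(55,110,40),(85,255,255)) if g else (cv2.inRange(h,(0,150,60),(8,255,255))|cv2.inRange(h,(174,150,60),(180,255,255)))
    k,l,s,_=cv2.connectedComponentsWithStats(m); i=1+np.argmax(s[1:,4]); ys,xs=np.nonzero(l==i)
    hull=cv2.convexHull(np.c_[xs,ys].astype(np.int32)); o=np.zeros(m.shape,np.uint8); cv2.fillConvexPoly(o,hull,255); return o
B=np.array([[x,y,z] for x in(-.138,.138) for y in(-.052,.052) for z in(0,.05)])
def sil(n,q):
    c,s=np.cos(q[2]),np.sin(q[2]); P=B@np.array([[c,s,0],[-s,c,0],[0,0,1]])+[q[0],q[1],0]
    o=np.zeros((400,640),np.uint8); hl=cv2.convexHull(proj(n,P).astype(np.float32))
    cv2.fillConvexPoly(o,np.round(hl*16).astype(np.int32),255,cv2.LINE_AA,4); return o
for g,x0,cs in [(1,(.45,.27,.12),['top']),(0,(.45,-.25,0),['top']),(0,(.45,-.25,0),['side']),(0,(.45,-.25,0),['top','side'])]:
    M={n:cv2.GaussianBlur(mask(n,g),(0,0),.8).astype(float) for n in cs}
    f=lambda q:sum(np.abs(cv2.GaussianBlur(sil(n,q),(0,0),.8)-M[n]).sum()/255 for n in cs)
    b=min((minimize(f,np.add(x0,d),method='Nelder-Mead',options=dict(initial_simplex=np.add(x0,d)+np.array([[0,0,0],[.02,0,0],[0,.02,0],[0,0,.08]]),maxiter=200)) for d in ([0,0,0],[.01,.01,.03])),key=lambda r:r.fun)
    q=b.x; print('green' if g else 'red',cs,np.round(q,4),round(b.fun), [np.round([q[0]+k*np.cos(q[2]),q[1]+k*np.sin(q[2])],4).tolist() for k in(-.09,0,.09)])
E
python3 m.py
```

```text
top [340.4 236.4] 54 [ 0.4463 -0.0554  0.112 ]
top [336.8 200.3] 55 [ 0.5361 -0.0491  0.112 ]
top [297.2 160.5] 57 [0.6393 0.0479 0.112 ]
top [298.8 201.4] 59 [0.5356 0.0458 0.112 ]
top [273.6 248. ] 61 [0.4218 0.1103 0.112 ]
side [270.9 198.4] 55 [ 0.4459 -0.0564  0.109 ]
side [310.5 192.1] 57 [ 0.536  -0.0499  0.109 ]
side [345.  164.7] 41 [0.6389 0.0472 0.109 ]
side [304.  169.2] 55 [0.5353 0.0468 0.109 ]
side [256.4 160.6] 44 [0.4217 0.1105 0.109 ]
green ['top'] [0.5406 0.2544 0.1611] 317 [[0.4518, 0.24], [0.5406, 0.2544], [0.6294, 0.2689]]
red ['top'] [ 0.5486 -0.2524 -0.062 ] 279 [[0.4588, -0.2468], [0.5486, -0.2524], [0.6385, -0.2579]]
red ['side'] [ 0.5472 -0.2495 -0.0537] 240 [[0.4574, -0.2446], [0.5472, -0.2495], [0.6371, -0.2543]]
red ['top', 'side'] [ 0.5474 -0.2508 -0.0635] 557 [[0.4576, -0.2451], [0.5474, -0.2508], [0.6372, -0.2565]]
```

>>> play_rows(linear=[[0.041,0.0405,0.006],[0.041,0.0405,0.006],[0.041,0.0405,0.006],[0.041,0.0405,0.006],[0.041,0.0405,0.006],[0.041,0.0405,0.006],[0.041,0.0405,0.006],[0.041,0.0405,0.006]], turn=[1.75,1.75,1.75,1.75,1.75,1.75,1.75,1.75], hand=0.085)

```text
time: 1.6
tool_pos: [0.5048, -0.2743, 0.2798]
tool_rot: [0.0, 0.965, 0.262, 0.0]
contact_force: [-0.6, -0.5, 0.7]
gripper_width: 0.996
grasp_force: 0.0
```

>>> play_rows(linear=[[0,0,0],[0,0,0]], turn=[0,0])

```text
time: 1.85
tool_pos: [0.5034, -0.2759, 0.2792]
tool_rot: [0.0, 0.965, 0.262, -0.0]
contact_force: [-1.0, 0.0, 0.2]
gripper_width: 0.994
grasp_force: 0.0
```

```bash
python3 - <<'E'
from h import *
s=state(); im=grab_frame('wrist'); cv2.imwrite('pics/w1.png',im[:,:,::-1])
np.savez('w1.npz',p=s['tool_pos'],q=s['tool_rot'],im=im[:,:,::-1]); print(s['tool_pos'],s['tool_rot'],s['time'],s['contact_force'])
E
```

```text
[ 0.5034181  -0.27588534  0.2791611 ] [ 4.84181332e-05  9.65167324e-01  2.61633241e-01 -2.83583511e-04] 1.85 [-1.00124911  0.04262569  0.20980462]
```

View pics/w1.png

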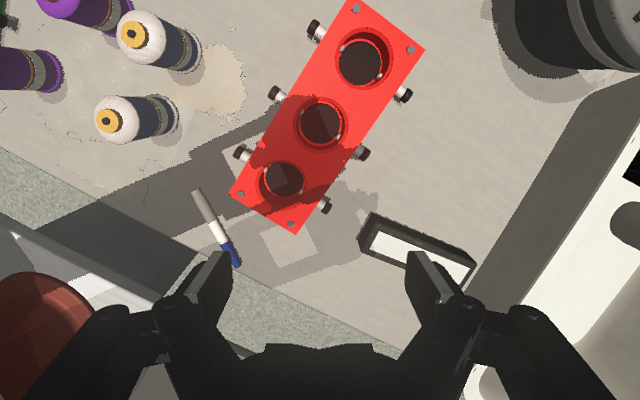

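The wrist view shows the whole red block, with wells at about (363,60), (321,123) and (283,182), and two of the blue cans with valves at (109,121) and (135,36). I'll fit the block from this view.

```bash
cat > wf.py <<'E'
import sys
from h import *
from scipy.optimize import minimize
def wproj(P,d):
    c=camera_info('wrist');T=np.eye(4);T[:3,:3]=rot(d['q']);T[:3,3]=d['p'];M=np.linalg.inv(T@np.array(c['mount']))
    q=P@M[:3,:3].T+M[:3,3]
    return cv2.projectPoints(q,np.zeros(3),np.zeros(3),np.array(c['camera_matrix']),np.array(c['distortion']))[0].reshape(-1,2)
def fit(f,g,x0,out):
    d=np.load(f);im=d['im'];h=cv2.cvtColor(im,cv2.COLOR_BGR2HSV)
    m=cv2.inRange(h,(50,90,30),(90,255,255)) if g else (cv2.inRange(h,(0,150,60),(8,255,255))|cv2.inRange(h,(174,150,60),(180,255,255)))
    m=cv2.morphologyEx(m,cv2.MORPH_OPEN,np.ones((3,3)))
    k,l,s,_=cv2.connectedComponentsWithStats(m); i=1+np.argmax(s[1:,4]*(s[1:,1]<250)); ys,xs=np.nonzero(l==i)
    o=np.zeros(m.shape,np.uint8); cv2.fillConvexPoly(o,cv2.convexHull(np.c_[xs,ys].astype(np.int32)),255)
    B=np.array([[x,y,z] for x in(-.138,.138) for y in(-.052,.052) for z in(0,.05)])
    def tw(P,q):
        c,s=np.cos(q[2]),np.sin(q[2]); return P@np.array([[c,s,0],[-s,c,0],[0,0,1]])+[q[0],q[1],0]
    def sil(q):
        r=np.zeros((400,640),np.uint8);hl=cv2.convexHull(wproj(tw(B,q),d).astype(np.float32))
        cv2.fillConvexPoly(r,np.round(hl*16).astype(np.int32),255,cv2.LINE_AA,4);return r
    G=lambda a:cv2.GaussianBlur(a,(0,0),.8).astype(float)
    M=G(o); F=lambda q:np.abs(G(sil(q))-M).sum()/255
    b=min((minimize(F,np.array(x0)+e,method='Nelder-Mead',options=dict(initial_simplex=np.array(x0)+e+np.array([[0,0,0],[.01,0,0],[0,.01,0],[0,0,.05]]))) for e in ([0,0,0],[.004,-.004,-.03],[-.004,.004,.03])),key=lambda r:r.fun)
    q=b.x; W=tw(np.array([[k,0,0] for k in(-.09,0,.09)]),q)
    print(np.round(q,4),round(b.fun),o.sum()//255,np.round(W[:,:2],4).tolist())
    t=np.linspace(0,2*np.pi,60); v=cv2.resize(im,None,fx=3,fy=3,interpolation=cv2.INTER_NEAREST)
    for k in(-.09,0,.09):
        for r,z,col in((.034,.05,(255,255,0)),(.03,.046,(255,0,0))):
            P=tw(np.c_[k+r*np.cos(t),r*np.sin(t),0*t+z],q); cv2.polylines(v,[np.round(wproj(P,d)*3+1).astype(np.int32)],True,col,1)
    cv2.polylines(v,[np.round(cv2.convexHull(wproj(tw(B,q),d).astype(np.float32))*3+1).astype(np.int32)],True,(0,255,255),1)
    c=(wproj(W,d).mean(0)*3).astype(int); y0=max(0,c[1]-300);x0_=max(0,c[0]-400)
    cv2.imwrite(out,v[y0:y0+600,x0_:x0_+800])
E
python3 -c "
from wf import *
fit('w1.npz',0,(.548,-.251,-.06),'pics/w1o.png')"
```

```text
[ 0.5479 -0.2516 -0.0581] 125 20296 [[0.458, -0.2463], [0.5479, -0.2516], [0.6377, -0.2568]]
```

View pics/w1o.png

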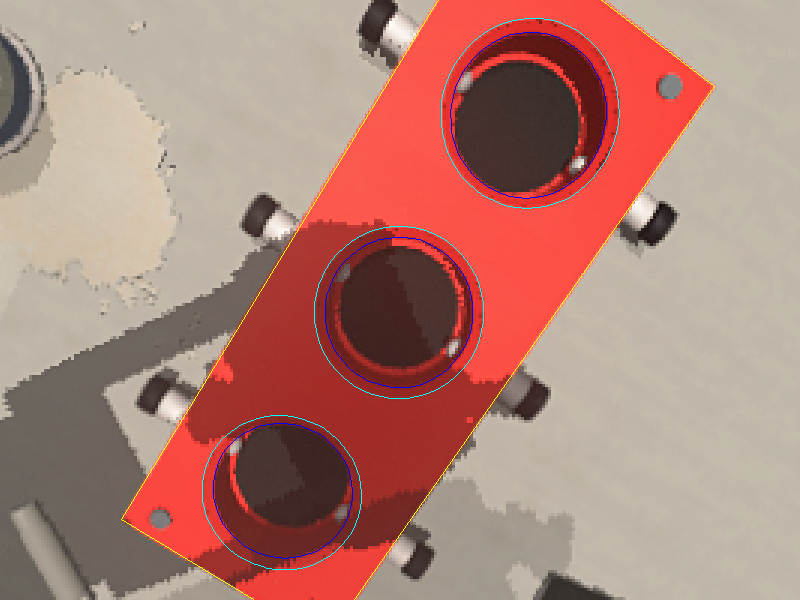

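The red fit lines up with the edges and rims, so the red wells are at (.458,-.246), (.548,-.2515) and (.638,-.257). Now to the first can at (.446,-.056).

>>> play_rows(linear=[[-0.0114,0.044,-0.025],[-0.0114,0.044,-0.025],[-0.0114,0.044,-0.025],[-0.0114,0.044,-0.025],[-0.0114,0.044,-0.025],[0,0,0],[0,0,0]], turn=[0,0,0,0,0,0,0])

```text
time: 2.78
tool_pos: [0.4468, -0.057, 0.1548]
tool_rot: [0.001, 0.965, 0.261, 0.0]
contact_force: [-0.3, -0.5, 0.7]
gripper_width: 0.993
grasp_force: 0.0
```

```bash
cat >> h.py <<'E'
def feel(n=12):
    F=[]
    for _ in range(n):
        grab_frame('top'); F.append(state()['contact_force'])
    F=np.array(F); s=state(); print('F',F.mean(0).round(2),'sd',F.std(0).round(2),'sem',(F.std(0)/n**.5).round(2),'tcp',s['tool_pos'].round(4),'t',s['time'],'w',s['gripper_width'])
    return F.mean(0)
E
python3 -c "
from h import *
feel()
cv2.imwrite('pics/w2.png',grab_frame('wrist')[:,:,::-1])"
```

```text
F [ 0.29 -0.07  0.07] sd [0.51 0.27 0.41] sem [0.15 0.08 0.12] tcp [ 0.4466 -0.0559  0.1543] t 3.375 w 0.9988092923444206
```

>>> play_rows(linear=[[0,0,-0.026],[0,0,-0.026],[0,0,-0.026],[0,0,-0.025],[0,0,0]], turn=[0,0,0,0,0])

```text
time: 4.05
tool_pos: [0.4447, -0.0552, 0.0492]
tool_rot: [-0.001, 0.965, 0.262, -0.002]
contact_force: [0.0, 0.6, 0.1]
gripper_width: 0.991
grasp_force: 0.0
```

>>> play_rows(linear=[[0,0,0],[0,0,0],[0,0,0],[0,0,0],[0,0,0]], turn=[0,0,0,0,0], hand=0.03)

```text
time: 4.68
tool_pos: [0.4478, -0.0559, 0.053]
tool_rot: [0.0, 0.965, 0.262, 0.001]
contact_force: [-1.4, 2.3, 6.5]
gripper_width: 0.57
grasp_force: 65.1
```

>>> play_rows(linear=[[0,0,0.01],[0,0,0.01],[0,0,0],[0,0,0],[0,0,0]], turn=[0,0,0,0,0])

```text
time: 5.3
tool_pos: [0.4461, -0.0557, 0.0707]
tool_rot: [-0.0, 0.965, 0.261, -0.0]
contact_force: [0.0, -0.8, -5.3]
gripper_width: 0.573
grasp_force: 65.9
```

```bash
python3 -c "
from h import *
feel(16)"
```

```text
F [-0.11  0.03 -4.42] sd [0.64 0.5  0.57] sem [0.16 0.13 0.14] tcp [ 0.4466 -0.0558  0.0713] t 6.1 w 0.5736749942004262
```

It weighs about 4.45 N ≈ 455 g, so this can goes in the green block. On the way I'll take a wrist view of the green block.

>>> play_rows(linear=[[0,0,0.05],[0,0.005,0.055],[0.004,0.03,0.045],[0.012,0.05,0.03],[0.013,0.054,0.02],[0.013,0.054,0.009],[0.013,0.053,0],[0.013,0.05,0]], turn=[0,0,0,0,0,0,0,0])

```text
time: 7.1
tool_pos: [0.5148, 0.2422, 0.2803]
tool_rot: [0.0, 0.965, 0.262, 0.0]
contact_force: [0.6, -0.8, -5.0]
gripper_width: 0.571
grasp_force: 67.3
```

>>> play_rows(linear=[[0,0,0],[0,0,0],[0,0,0]], turn=[0,0,0])

```text
time: 7.48
tool_pos: [0.5145, 0.2392, 0.2803]
tool_rot: [0.0, 0.965, 0.261, -0.0]
contact_force: [-0.0, -0.2, -4.5]
gripper_width: 0.571
grasp_force: 67.6
```

```bash
python3 - <<'E'
from h import *
s=state(); im=grab_frame('wrist'); np.savez('w3.npz',p=s['tool_pos'],q=s['tool_rot'],im=im[:,:,::-1]); print(s['tool_pos'],s['tool_rot'],s['time'])
t=open('wf.py').read().replace("ys,xs=np.nonzero(l==i)","l[R:]=0; ys,xs=np.nonzero(l==i)").replace("255,cv2.LINE_AA,4);return r","255,cv2.LINE_AA,4);r[R:]=0;return r").replace("def fit(f,g,x0,out):","def fit(f,g,x0,out,R=400):")
open('wf.py','w').write(t)
E
python3 -c "
from wf import *
for R in (150,175,200): fit('w3.npz',1,(.5406,.2544,.16),'pics/w3o.png',R)"
```

```text
[0.514549   0.23919695 0.2802596 ] [ 1.29751910e-04  9.65386612e-01  2.60823060e-01 -5.61494394e-05] 7.475
[0.5392 0.2548 0.1408] 59 11617 [[0.4501, 0.2422], [0.5392, 0.2548], [0.6283, 0.2675]]
[0.5392 0.2547 0.1419] 69 13873 [[0.4501, 0.242], [0.5392, 0.2547], [0.6283, 0.2675]]
[0.5392 0.2546 0.1434] 394 15764 [[0.4501, 0.2418], [0.5392, 0.2546], [0.6283, 0.2675]]
```

View pics/w3o.png

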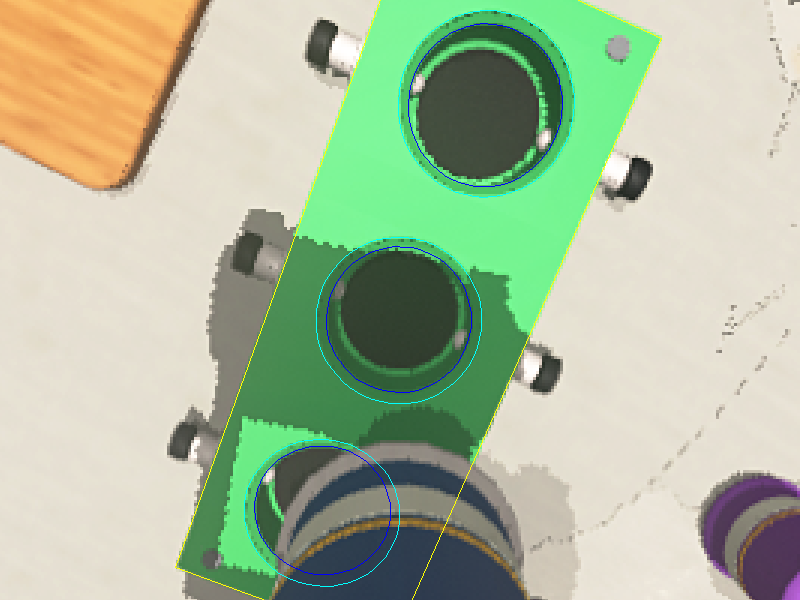

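The green fit is sound: wells at (.450,.242), (.539,.2547) and (.628,.2675). I'll use the middle well for this can.

>>> play_rows(linear=[[0.0124,0.0072,-0.04],[0.0122,0.0073,-0.05],[0,0,-0.05],[0,0,-0.03],[0,0,0],[0,0,0]], turn=[0,0,0,0,0,0])

```text
time: 8.28
tool_pos: [0.5405, 0.2546, 0.1124]
tool_rot: [-0.0, 0.965, 0.261, 0.002]
contact_force: [-1.0, 0.6, -3.9]
gripper_width: 0.573
grasp_force: 67.8
```

```bash
python3 - <<'E'
from h import *
s=state()['tool_pos']; print(s)
for n in('top','side'):
    im=grab_frame(n)[:,:,::-1].copy(); cv2.imwrite(f'pics/{n}4.png',im)
# can foot seen from side: project expected foot/top outline
c=np.array([.539,.2547]); print(proj('side',[[*c,.05]]),proj('side',[[*c,s[2]-.0515]]))
E
```

```text
[0.54049997 0.25457663 0.11242793]
[[295.78200222 148.18090499]] [[295.60672586 144.96841812]]
```

>>> play_rows(linear=[[0,0,-0.01],[0,0,-0.01],[0,0,-0.01],[0,0,0]], turn=[0,0,0,0])

```text
time: 8.88
tool_pos: [0.5386, 0.2544, 0.0787]
tool_rot: [0.0, 0.965, 0.262, -0.001]
contact_force: [0.2, 0.0, -5.2]
gripper_width: 0.57
grasp_force: 67.8
```

>>> play_rows(linear=[[0,0,-0.003],[0,0,-0.003],[0,0,0]], turn=[0,0,0])

```text
time: 9.25
tool_pos: [0.5401, 0.2549, 0.0751]
tool_rot: [0.0, 0.965, 0.262, 0.001]
contact_force: [1.1, -0.0, -2.4]
gripper_width: 0.574
grasp_force: 68.2
```

Free in the well, and the balls are just being touched. I'll press on in small steps.

>>> play_rows(linear=[[0,0,-0.002],[0,0,-0.002],[0,0,0]], turn=[0,0,0])

```text
time: 9.62
tool_pos: [0.5383, 0.2545, 0.0686]
tool_rot: [-0.0, 0.965, 0.262, -0.001]
contact_force: [2.4, 0.4, -8.3]
gripper_width: 0.578
grasp_force: 68.2
```

>>> play_rows(linear=[[0,0,-0.002],[0,0,0]], turn=[0,0])

```text
time: 9.88
tool_pos: [0.5384, 0.2542, 0.067]
tool_rot: [0.0, 0.965, 0.262, -0.001]
contact_force: [1.3, -0.4, -8.9]
gripper_width: 0.572
grasp_force: 68.0
```

>>> play_rows(linear=[[0,0,-0.002],[0,0,0]], turn=[0,0])

```text
time: 10.12
tool_pos: [0.5389, 0.2546, 0.0661]
tool_rot: [-0.0, 0.965, 0.261, -0.0]
contact_force: [-0.2, -0.5, -5.4]
gripper_width: 0.571
grasp_force: 67.8
```

>>> play_rows(linear=[[0,0,-0.002],[0,0,-0.001],[0,0,0]], turn=[0,0,0])

```text
time: 10.5
tool_pos: [0.5394, 0.255, 0.064]
tool_rot: [-0.0, 0.965, 0.262, 0.0]
contact_force: [-1.2, -0.5, -0.3]
gripper_width: 0.573
grasp_force: 67.7
```

>>> play_rows(linear=[[0,0,-0.002],[0,0,0],[0,0,0]], turn=[0,0,0])

```text
time: 10.88
tool_pos: [0.5396, 0.255, 0.0624]
tool_rot: [-0.0, 0.965, 0.262, 0.0]
contact_force: [-3.6, 0.2, 6.0]
gripper_width: 0.573
grasp_force: 68.1
```

>>> play_rows(linear=[[0,0,0],[0,0,0],[0,0,0],[0,0,0]], turn=[0,0,0,0], hand=0.085)

```text
time: 11.38
tool_pos: [0.5392, 0.2546, 0.0612]
tool_rot: [0.0, 0.965, 0.261, 0.0]
contact_force: [-0.2, -0.6, -0.5]
gripper_width: 0.994
grasp_force: 0.0
```

>>> play_rows(linear=[[0,0,0.03],[0,0,0.05],[0,0,0.04],[0,-0.04,0.02],[0,-0.06,0],[0,-0.06,0],[0,-0.06,0],[-0.003,-0.06,-0.02]], turn=[0,0,0,0,0,0,0,0])

```text
time: 12.38
tool_pos: [0.5375, -0.0267, 0.1836]
tool_rot: [0.001, 0.965, 0.262, 0.002]
contact_force: [0.8, 0.2, 0.0]
gripper_width: 0.993
grasp_force: 0.0
```

```bash
python3 - <<'E'
from h import *
print(state()['tool_pos'],state()['time'])
s=grab_frame('side')[:,:,::-1]; t=grab_frame('top')[:,:,::-1]
def brass(im,n,P,r):
    c=proj(n,P)[0]; h=cv2.cvtColor(np.ascontiguousarray(im),cv2.COLOR_BGR2HSV); m=cv2.inRange(h,(14,110,90),(32,255,255)); w=np.zeros_like(m); cv2.circle(w,tuple(int(v) for v in np.round(c)),r,255,-1); y,x=np.nonzero(m&w); return c.round(1),[x.mean().round(1),y.mean().round(1)],len(x)
for nm,P in(('seated',[.539,.2547,.121]),('ref can3',[.639,.0475,.109])): print(nm,brass(s,'side',[P],7))
a=cv2.resize(s[100:230,230:400],(680,520),interpolation=2); cv2.imwrite('pics/s5.png',a)
E
```

```text
[ 0.53746703 -0.02668039  0.18359705] 12.375
seated (array([294.6, 126.7]), [np.float64(nan), np.float64(nan)], 0)
ref can3 (array([345. , 164.6]), [np.float64(345.0), np.float64(164.7)], 41)<stdin>:5: RuntimeWarning: Mean of empty slice.
  ret = ret.dtype.type(ret / rcount)
```

View pics/s5.png

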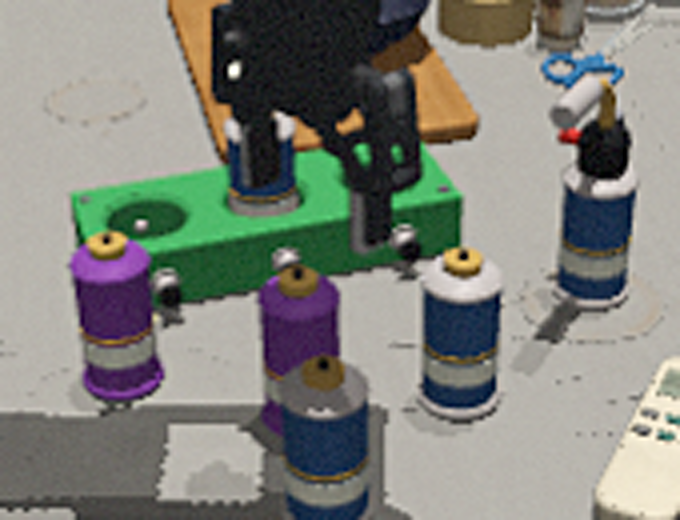

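>>> play_rows(linear=[[0,-0.0122,-0.013],[0,-0.012,-0.013],[0,0,-0.005],[0,0,0]], turn=[0,0,0,0])

```text
time: 12.98
tool_pos: [0.5359, -0.048, 0.1498]
tool_rot: [-0.0, 0.965, 0.262, -0.001]
contact_force: [1.1, -0.2, 0.4]
gripper_width: 0.994
grasp_force: 0.0
```

```bash
python3 - <<'E'
from h import *
feel(8)
s=grab_frame('side')[:,:,::-1].copy(); t=grab_frame('top')[:,:,::-1].copy(); cv2.imwrite('pics/side6.png',s); cv2.imwrite('pics/top6.png',t)
def brass(im,n,P,r):
    c=proj(n,P)[0]; h=cv2.cvtColor(im,cv2.COLOR_BGR2HSV); m=cv2.inRange(h,(14,110,50),(32,255,255)); w=np.zeros_like(m); cv2.circle(w,tuple(int(v) for v in np.round(c)),r,255,-1); y,x=np.nonzero(m&w); return c.round(1),len(x),[x.mean().round(1),y.mean().round(1)] if len(x) else 0
print(brass(t,'top',[[.539,.2547,.124]],9)); print(brass(s,'side',[[.539,.2547,.121]],9)); print('if high',proj('side',[[.539,.2547,.133]]))
E
```

```text
F [ 0.13 -0.2  -0.14] sd [0.23 0.46 0.47] sem [0.08 0.16 0.17] tcp [ 0.5364 -0.0486  0.1509] t 13.375 w 0.995487046661715
(array([213.8, 201.7]), 56, [np.float64(214.5), np.float64(202.3)])
(array([294.6, 126.7]), 0, 0)
if high [[294.40486756 122.86106341]]
```

>>> play_rows(linear=[[0,0,-0.025],[0,0,-0.025],[0,0,-0.025],[0,0,-0.024],[0,0,0]], turn=[0,0,0,0,0])

```text
time: 14.1
tool_pos: [0.5344, -0.0483, 0.0494]
tool_rot: [-0.001, 0.965, 0.261, -0.002]
contact_force: [-0.4, -0.6, -0.2]
gripper_width: 0.997
grasp_force: 0.0
```

>>> play_rows(linear=[[0,0,0],[0,0,0],[0,0,0],[0,0,0],[0,0,0]], turn=[0,0,0,0,0], hand=0.03)

```text
time: 14.72
tool_pos: [0.5375, -0.049, 0.0532]
tool_rot: [0.001, 0.965, 0.261, 0.001]
contact_force: [-1.2, -0.2, 6.5]
gripper_width: 0.573
grasp_force: 68.8
```

>>> play_rows(linear=[[0,0,0.01],[0,0,0.01],[0,0,0],[0,0,0],[0,0,0]], turn=[0,0,0,0,0])

```text
time: 15.35
tool_pos: [0.5358, -0.0486, 0.071]
tool_rot: [-0.0, 0.965, 0.262, -0.0]
contact_force: [-0.5, 0.4, -0.4]
gripper_width: 0.572
grasp_force: 69.4
```

```bash
python3 - <<'E'
from h import *
feel(16)
s=grab_frame('side')[:,:,::-1].copy(); cv2.imwrite('pics/side7.png',s)
h=cv2.cvtColor(s,cv2.COLOR_BGR2HSV); m=cv2.inRange(h,(14,110,50),(32,255,255)); y,x=np.nonzero(m[110:140,280:310]); print(len(x),x.mean()+280 if len(x) else 0,y.mean()+110 if len(x) else 0)
E
```

```text
F [-0.1  -0.07 -1.05] sd [0.5  0.56 0.35] sem [0.13 0.14 0.09] tcp [ 0.5363 -0.0487  0.0716] t 16.15 w 0.5722153397616696
113 283.6371681415929 125.84070796460176
```

Second can ≈ 1.05 N ≈ 107 g, so it goes in the red block, middle well.

>>> play_rows(linear=[[0,0,0.04],[0.0018,-0.0321,0.03],[0.005,-0.055,0],[0.005,-0.055,0],[0,-0.05,-0.01],[0,-0.01,-0.021],[0,0,0],[0,0,0]], turn=[0,0,0,0,0,0,0,0])

```text
time: 17.2
tool_pos: [0.548, -0.2495, 0.1103]
tool_rot: [-0.0, 0.965, 0.262, -0.0]
contact_force: [0.3, 0.8, -0.3]
gripper_width: 0.571
grasp_force: 69.9
```

```bash
python3 - <<'E'
from h import *
print(state()['tool_pos'])
s=grab_frame('side')[:,:,::-1].copy(); t=grab_frame('top')[:,:,::-1].copy()
a=cv2.resize(s[100:175,250:350],(600,450),interpolation=2)
for z,c in((.126,(0,0,255)),(.138,(255,0,255))):
    p=(proj('side',[[.539,.2547,z]])[0]-[250,100])*6; cv2.circle(a,tuple(int(v) for v in p),4,c,-1)
cv2.imwrite('pics/s8.png',a)
E
```

```text
[ 0.54801815 -0.24950184  0.11033081]
```

View pics/s8.png

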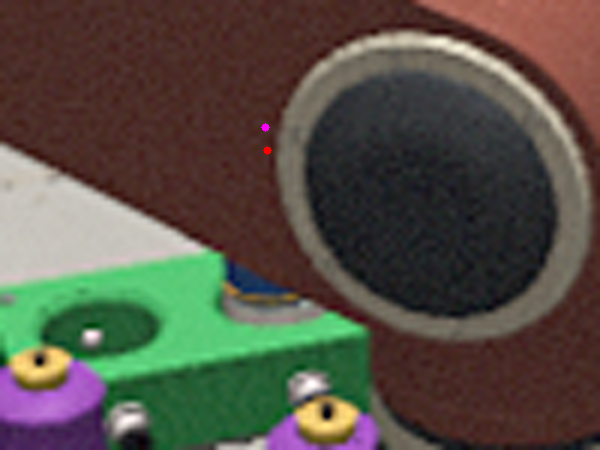

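The arm blocks the view of the green can's top; I'll check it later. Now inserting the second can.

>>> play_rows(linear=[[0,0,-0.01],[0,0,-0.01],[0,0,-0.01],[0,0,-0.003],[0,0,-0.003],[0,0,0]], turn=[0,0,0,0,0,0])

```text
time: 18.05
tool_pos: [0.549, -0.2513, 0.0753]
tool_rot: [0.001, 0.965, 0.261, 0.001]
contact_force: [1.2, 0.1, 1.0]
gripper_width: 0.572
grasp_force: 69.8
```

>>> play_rows(linear=[[0,0,-0.002],[0,0,-0.002],[0,0,0]], turn=[0,0,0])

```text
time: 18.42
tool_pos: [0.5474, -0.2509, 0.0694]
tool_rot: [0.0, 0.965, 0.262, -0.001]
contact_force: [0.1, -2.6, -2.4]
gripper_width: 0.571
grasp_force: 70.4
```

>>> play_rows(linear=[[0,0,-0.002],[0,0,-0.002],[0,0,0]], turn=[0,0,0])

```text
time: 18.8
tool_pos: [0.5475, -0.2506, 0.0659]
tool_rot: [-0.001, 0.965, 0.261, -0.001]
contact_force: [-1.5, -3.5, -2.7]
gripper_width: 0.576
grasp_force: 70.4
```

>>> play_rows(linear=[[0,0,-0.002],[0,0,-0.001],[0,0,0]], turn=[0,0,0])

```text
time: 19.18
tool_pos: [0.5482, -0.2507, 0.0641]
tool_rot: [-0.0, 0.965, 0.262, 0.0]
contact_force: [-1.0, -1.1, 2.9]
gripper_width: 0.575
grasp_force: 70.7
```

>>> play_rows(linear=[[0,0,-0.002],[0,0,-0.001],[0,0,0]], turn=[0,0,0])

```text
time: 19.55
tool_pos: [0.5484, -0.2508, 0.0623]
tool_rot: [-0.0, 0.965, 0.262, 0.0]
contact_force: [-4.7, 0.5, 9.2]
gripper_width: 0.572
grasp_force: 71.1
```

>>> play_rows(linear=[[0,0,0],[0,0,0],[0,0,0],[0,0,0]], turn=[0,0,0,0], hand=0.085)

```text
time: 20.05
tool_pos: [0.5479, -0.2507, 0.0602]
tool_rot: [-0.0, 0.965, 0.262, -0.0]
contact_force: [0.5, -0.5, 0.3]
gripper_width: 0.996
grasp_force: 0.0
```

>>> play_rows(linear=[[0,0,0.03],[0,0,0.05],[0.005,0.01,0.055],[0.014,0.05,0.03],[0.014,0.06,0],[0.018,0.059,0],[0.02,0.058,0],[0.02,0.055,-0.01]], turn=[0,0,0,0,0,0,0,0])

```text
time: 21.05
tool_pos: [0.6401, 0.0432, 0.2167]
tool_rot: [0.0, 0.965, 0.262, 0.001]
contact_force: [0.7, -0.4, 0.2]
gripper_width: 0.996
grasp_force: 0.0
```

```bash
python3 - <<'E'
from h import *
print(state()['tool_pos'],state()['time'])
s=grab_frame('side')[:,:,::-1].copy(); t=grab_frame('top')[:,:,::-1].copy(); cv2.imwrite('pics/side9.png',s); cv2.imwrite('pics/top9.png',t)
def brass(im,n,P,r):
    c=proj(n,P)[0]; h=cv2.cvtColor(im,cv2.COLOR_BGR2HSV); m=cv2.inRange(h,(14,110,60),(32,255,255)); w=np.zeros_like(m); cv2.circle(w,tuple(int(v) for v in np.round(c)),r,255,-1); y,x=np.nonzero(m&w); return c.round(1),len(x),[x.mean().round(1),y.mean().round(1)] if len(x) else 0
for nm,P in(('g2',[.539,.2547]),('r2',[.548,-.2516])):
    for z in(.121,.133): print(nm,z,brass(s,'side',[[*P,z]],8))
    print(brass(t,'top',[[*P,.124]],9))
E
```

```text
[0.64006507 0.0432257  0.21671558] 21.05
g2 0.121 (array([294.6, 126.7]), 117, [np.float64(295.0), np.float64(124.8)])
g2 0.133 (array([294.4, 122.9]), 151, [np.float64(295.0), np.float64(123.0)])
(array([213.8, 201.7]), 56, [np.float64(214.5), np.float64(202.3)])
r2 0.121 (array([334.1, 250.1]), 113, [np.float64(333.4), np.float64(251.5)])
r2 0.133 (array([334.2, 245.4]), 61, [np.float64(333.5), np.float64(249.2)])
(array([418.5, 193.2]), 57, [np.float64(417.8), np.float64(193.6)])
```

```bash
python3 - <<'E'
from h import *
s=cv2.imread('pics/side9.png'); a=s.copy()
v=[]
for P in([.539,.2547],[.548,-.2516]):
    p=proj('side',[[*P,.09]])[0]; x,y=int(p[0])-30,int(p[1])-22
    im=cv2.resize(s[y:y+55,x:x+65],None,fx=6,fy=6,interpolation=2)
    # collar top rim (126) seated=red, +12mm = magenta
    for z,c in((.126,(0,0,255)),(.138,(255,0,255)),(.108,(0,0,255)),(.12,(255,0,255))):
        r=.0125 if z in(.126,.138) else .026
        t=np.linspace(0,2*np.pi,40); q=proj('side',np.c_[P[0]+r*np.cos(t),P[1]+r*np.sin(t),0*t+z])
        cv2.polylines(im,[np.round((q-[x,y]+.5)*6).astype(np.int32)],True,c,1)
    v.append(im)
cv2.imwrite('pics/chk.png',np.hstack(v))
E
```

```text
(no output)
```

View pics/chk.png

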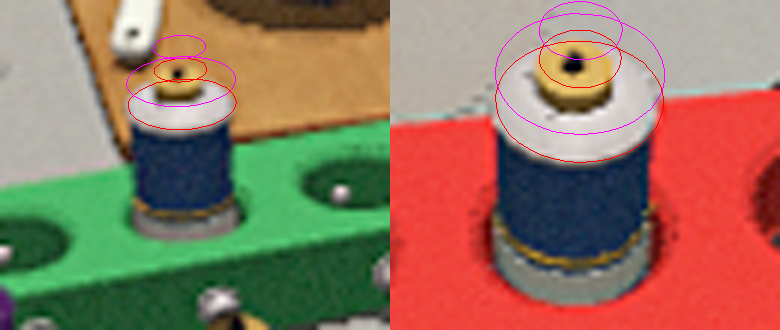

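Both cans match the seated outlines (red curves): the collars are at the expected height and both cans are upright. Now the third can at (.639,.0476).

>>> play_rows(linear=[[0,0.0036,-0.03],[0,0.0036,-0.03],[0,0,0],[0,0,-0.026],[0,0,-0.026],[0,0,-0.026],[0,0,-0.026],[0,0,0]], turn=[0,0,0,0,0,0,0,0])

```text
time: 22.15
tool_pos: [0.638, 0.0479, 0.0506]
tool_rot: [-0.0, 0.965, 0.261, -0.001]
contact_force: [-0.1, 0.0, -0.1]
gripper_width: 0.994
grasp_force: 0.0
```

>>> play_rows(linear=[[0,0,0],[0,0,0],[0,0,0],[0,0,0],[0,0,0]], turn=[0,0,0,0,0], hand=0.03)

```text
time: 22.78
tool_pos: [0.6409, 0.0481, 0.0542]
tool_rot: [0.001, 0.965, 0.262, 0.002]
contact_force: [-0.2, -0.8, 5.4]
gripper_width: 0.577
grasp_force: 62.1
```

>>> play_rows(linear=[[0,0,0.01],[0,0,0.01],[0,0,0],[0,0,0],[0,0,0]], turn=[0,0,0,0,0])

```text
time: 23.4
tool_pos: [0.6386, 0.0484, 0.0709]
tool_rot: [-0.0, 0.965, 0.262, -0.001]
contact_force: [0.7, -0.4, -1.8]
gripper_width: 0.576
grasp_force: 62.2
```

```bash
python3 -c "
from h import *
feel(20)"
```

```text
F [-0.13  0.03 -1.31] sd [0.52 0.43 0.46] sem [0.12 0.1  0.1 ] tcp [0.639  0.0484 0.0716] t 24.4 w 0.5798617575966806
```

Third can ≈ 1.3 N ≈ 134 g, so red, far well.

>>> play_rows(linear=[[0,0,0.04],[0,-0.0244,0.03],[0,-0.05,0],[0,-0.055,0],[0,-0.055,0],[-0.001,-0.055,0],[0,-0.05,-0.01],[0,-0.015,-0.02]], turn=[0,0,0,0,0,0,0,0])

```text
time: 25.4
tool_pos: [0.6385, -0.2595, 0.1126]
tool_rot: [0.001, 0.966, 0.26, 0.001]
contact_force: [0.1, 1.1, -0.4]
gripper_width: 0.576
grasp_force: 62.5
```

>>> play_rows(linear=[[0,0,0],[0,0,0],[0,0,0]], turn=[0,0,0])

```text
time: 25.78
tool_pos: [0.6387, -0.2546, 0.1124]
tool_rot: [0.0, 0.965, 0.262, 0.0]
contact_force: [-0.4, -0.4, -2.0]
gripper_width: 0.58
grasp_force: 62.5
```

>>> play_rows(linear=[[0,0,-0.011],[0,0,-0.01],[0,0,-0.01],[0,0,-0.003],[0,0,-0.003],[0,0,0]], turn=[0,0,0,0,0,0])

```text
time: 26.52
tool_pos: [0.6386, -0.2564, 0.0751]
tool_rot: [0.001, 0.965, 0.261, 0.001]
contact_force: [0.6, -0.5, 1.1]
gripper_width: 0.577
grasp_force: 62.6
```

>>> play_rows(linear=[[0,0,-0.002],[0,0,-0.002],[0,0,0]], turn=[0,0,0])

```text
time: 26.9
tool_pos: [0.6373, -0.2559, 0.0688]
tool_rot: [-0.0, 0.965, 0.261, -0.001]
contact_force: [1.9, -3.3, -6.7]
gripper_width: 0.573
grasp_force: 64.7
```

>>> play_rows(linear=[[0,0,-0.002],[0,0,-0.002],[0,0,0]], turn=[0,0,0])

```text
time: 27.28
tool_pos: [0.6379, -0.256, 0.0664]
tool_rot: [-0.0, 0.965, 0.261, -0.0]
contact_force: [-0.2, -2.2, -1.7]
gripper_width: 0.577
grasp_force: 65.0
```

>>> play_rows(linear=[[0,0,-0.002],[0,0,-0.002],[0,0,0]], turn=[0,0,0])

```text
time: 27.65
tool_pos: [0.6384, -0.2561, 0.0642]
tool_rot: [0.0, 0.965, 0.262, 0.0]
contact_force: [-4.1, -0.4, 5.8]
gripper_width: 0.578
grasp_force: 65.3
```

>>> play_rows(linear=[[0,0,-0.001],[0,0,-0.001],[0,0,0]], turn=[0,0,0])

```text
time: 28.02
tool_pos: [0.6386, -0.2562, 0.0632]
tool_rot: [0.0, 0.965, 0.262, 0.0]
contact_force: [-4.2, 0.7, 10.1]
gripper_width: 0.58
grasp_force: 65.4
```

>>> play_rows(linear=[[0,0,0],[0,0,0],[0,0,0],[0,0,0]], turn=[0,0,0,0], hand=0.085)

```text
time: 28.52
tool_pos: [0.6379, -0.2559, 0.0602]
tool_rot: [-0.0, 0.965, 0.262, -0.0]
contact_force: [-0.5, -0.3, -0.1]
gripper_width: 0.999
grasp_force: 0.0
```

>>> play_rows(linear=[[0,0,0.03],[0,0,0.05],[0,0,0.06],[0,0.02,0.05],[0,0.05,0],[0,0.06,0],[0,0.05,0],[0,0,0]], turn=[0,0,0,0,0,0,0,0])

```text
time: 29.52
tool_pos: [0.6379, -0.0728, 0.2506]
tool_rot: [-0.0, 0.965, 0.264, 0.0]
contact_force: [-0.6, -0.5, 0.2]
gripper_width: 0.996
grasp_force: 0.0
```

```bash
python3 - <<'E'
from h import *
s=grab_frame('side')[:,:,::-1].copy(); cv2.imwrite('pics/side10.png',s); print(state()['time'])
im=cv2.resize(s[110:300,220:460],None,fx=3,fy=3,interpolation=2)
for P in([.539,.2547],[.548,-.2516],[.6377,-.2568]):
    for z,c in((.126,(0,0,255)),(.138,(255,0,255)),(.108,(0,0,255))):
        r=.026 if z==.108 else .0125
        t=np.linspace(0,2*np.pi,40); q=proj('side',np.c_[P[0]+r*np.cos(t),P[1]+r*np.sin(t),0*t+z])
        cv2.polylines(im,[np.round((q-[220,110]+.5)*3).astype(np.int32)],True,c,1)
cv2.imwrite('pics/fin.png',im)
E
```

```text
29.575
```

View pics/fin.png

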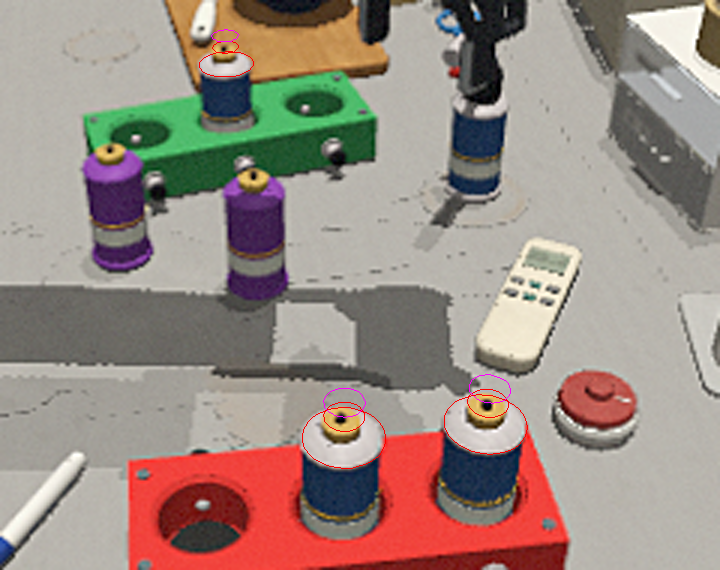

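All three cans match the seated outlines: one in the green block at (227,95), two in the red block at (341,470) and (482,460). The purple cans, torch, thermometer, timer and marker have not moved, and the gripper is clear, so I'm handing in.

```bash
python3 -c "
from plant import *
print(job_done())"
```

```text
the job is handed in; nothing more can be done
None
```

The job is handed in: the cartridge of about 455 g is seated in the green middle well, and those of about 107 g and 134 g in the red middle and far wells, all upright and released, with no wrist reading above about 10 N and about 30 s used.

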